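# Clamp a carrier plate in its 3-2-1 assembly nest

## Robot

A 6-joint arm with a two-finger parallel gripper is mounted at the origin on a cart in front of the work surface, level with it; the furniture and walls round the work are solid. World frame = base frame: x ahead of the robot, y to its left, z up, the work surface at z = 0. Lengths are in mm, angles in rad, forces in N, time in s.
With the tool pointing down it reaches from about 250 to 775 mm from the base axis. Payload 4 kg.
Tool frame: the origin (TCP) lies on the front face of the gripper's body, between the roots of the fingers; the fingertips stand 73 mm ahead of it and the grasp point (between the pads) lies 54 mm ahead of it (ctrl.hold_point_z is the z of the grasp point in the tool frame, in mm); z points along the fingers, y is the direction in which the jaws open and shut (so a half turn about z gives the same grasp; the last joint's range is limited). The gripper opens to 85 mm and grips with 20 to 120 N. Pads are 22 mm wide; open, the fingers measure 114 mm over their backs; the gripper's body (76 mm by 85 mm) begins 54 mm behind the grasp point. The pads swing forward as they close: fully open they stand 13 mm farther back than shut.
Start: joints at [-1.371, 0.087, 1.371, -0, 1.684, -0.103], TCP at [164.002, -524.989, 303.941] pointing down, gripper open.
Joint ranges: [-3.1, 3.1], [-0.76, 2.03], [0.27, 2.55], [-1.08, 4.22], [0.17, 2.65], [-2.57, 2.57]. Speed limits (rad/s): [2.79, 2.79, 3.14, 3.14, 3.14, 3.14].

## Interface

Orientations are given as a rotation vector (axis times angle).
In Python, from workcell import ctrl, imaging, workorder gives the robot as it stands.
- The arm moves only by the shell command python3 -m creep 'ROWS' [FORCE]. ROWS is JSON, a list of rows, each an object with "rotation": the turn, a rotation vector about the world's x, y, z scaled (see below), a list of three; "linear": the shift along the world's x, y, z scaled (see below), a list of three; "gripper": the opening, from 0 (shut) to 1 (fully open). A call has 1 to 12 rows; each row shifts and turns the commanded pose from where the row before left it; what a row does not reach is not made up. The controller multiplies each number of a shift by 0.025 m and each number of a turn by pi/2 rad. A row lasts 1/8 s, in which the tool goes at most 62.5 mm and 10.7 degrees, less where a joint would pass 70% of its speed; a pose out of reach is approached as far as the arm can. A call with a number of a shift or a turn outside -1 to 1 is refused whole. A call with a gripper value outside its range is refused whole. The fingers move at their own pace and stop on an object; FORCE is the grip in N (left out, the last holds). Time passes only in rows, so rows that do not move let the fingers close. It gives the time, the measured TCP pose, the force and the opening at its end, in the units of the state.
- ctrl.observe(): the state, without advancing time (a new reading comes with each control period).
- imaging.capture(name): name is "side" or "top"; returns (picture, depth): 420x560x3 uint8, blue, green, red; 420x560 float32, mm along the optical axis (not along the pixel's ray), 0 where there is no reading.
- imaging.camera_model(name): a dict with "fx", "fy", "cx", "cy" (pixels), "R" (3x3) and "t" (3): a world point X has camera coordinates R X + t. Camera axes: x right, y down, z forward; pixel columns grow to the right and rows downward; lengths in mm; the calibration is good to about 2 mm. A picture is of the moment at which its call begins. camera_model takes no time and is no camera call.
- workorder.sign_off(): hands the job in, once; it reports no verdict.
The state is a dict: "t": time; "qpos": joint angles; "dq": joint speeds; "joint_efforts": joint torques, N m; "position": TCP position; "tcp_rot": TCP orientation; "wrist_force": force on the tool from outside, world axes, zero at the start; "moment": the same for the moment, N m; "finger_gap": opening from 0.0 (shut) to 1.0 (fully open).
Only numpy, scipy, OpenCV 4.12 (cv2) and the standard library are available. Lean on these libraries where they do the work, as an engineer would, in place of code of your own. Each camera call takes 0.05 s, during which the arm holds its last target. There are 200 camera calls.

## Task

Clamp the loose steel plate in the assembly nest by pressing the three clamp handles down to their stops with closed fingers, in this order: first the front clamp (nearest the robot), whose plunger pushes the plate back against the two rear pins; then the clamp on the right, whose plunger pushes it across against the single pin on the left; last the hold-down clamp on the left, whose arm comes down on the plate. Only press: let the clamps move the plate, do not touch it with the fingers, do not lift anything, and leave the two white posts on the nest and the steel setting block beside it where they stand. All three handles stay down and the plate ends flat on its rests against all three pins.

Things in the scene. Friction and masses are not known exactly. Their poses are not given: they have to be found in the camera images.
- nest: assembly nest, fixed: aluminium tooling plate, its upper face 18 mm above the table, spanning x -88 to 72, y -115 to 115 mm, with pins, rests and three steel lever clamps with black grips. Origin at table height; x points to its rear (away from the robot, within 15 degrees), y to its left. Rear pins at x 57, y +-36, left pin at x 30, y 59 mm (8 mm thick, tops at z 38 mm).
- front_handle_pad (a point): centre of the front clamp's grip, on its upper face (grip 36 mm long, 24 wide, 12 thick). Handle points from its pivot at nest (-66, 0, 45) mm toward the robot (nest -x). Pressed home it is level, with this point at nest (-116, 0, 51) mm; at the start it is 23 mm higher and 9 mm nearer the pivot. Steel cheeks reach 8 mm above and 10 mm outward of the pivot.
- right_handle_pad (a point): the same point on the right clamp's grip (same clamp, same sizes). Handle points from its pivot at nest (22, -98, 45) mm to the right (nest -y). Pressed home this point is at nest (22, -148, 51) mm; at the start it is 23 mm higher and 9 mm nearer the pivot.
- left_handle_pad (a point): the same point on the hold-down clamp's grip (same grip). Handle points from its pivot at nest (-5, 92, 47) mm to the left (nest +y). Pressed home this point is at nest (-5, 142, 53) mm; at the start it is 23 mm higher and 9 mm nearer the pivot. Until then the clamp's steel arm stands raised over the plate, up to z 95 mm, in front of the left pin.
- front_handle (a joint): angle of the front clamp's handle, rad: 0 raised (open), 0.50 level at its stop (home). It takes about 4 to 8 N downward on the grip and stays where it is left (friction). Its sprung white plastic plunger tip advances 9 mm, in step with the handle.
- right_handle (a joint): angle of the right clamp's handle, as for the front one; 0 open, 0.50 home
- left_handle (a joint): angle of the hold-down clamp's handle, as for the front one; 0 open, 0.50 home; the arm swings down 0.55 rad with it and its rubber foot presses on the plate
- plate_center (a point): centre of the loose steel plate, 76 (nest x) x 110 (nest y) x 8 mm, with four small holes and one large one, lying on the rests 2 to 6 mm short of the pins and slightly askew at the start; half its thickness is 4 mm. x and y as the nest's. Seated against all pins its centre is at nest (15, 0, 27) mm.
- post_a_center (a point): centre of a white plastic post, 15 mm thick, 26 mm tall, standing loose on the nest's front left corner
- post_b_center (a point): centre of a like post on the nest's front right corner
- setting_block_center (a point): centre of a ground steel setting block, 25 x 40 x 35 mm, standing loose on the table to the right of the nest's front corner

How it is judged (in metres and radians):
On the way, in this order (a step that is already met when the one before it is completed fails the run):
1. front handle home and the plate back against the rear pins (value of joint front_handle above 0.46 rad and x of plate_center in the frame of nest above 0.0138 m), for 0.2 s.
2. then right handle home and the plate across against the left pin (value of joint each of front_handle, right_handle above 0.46 rad and y of plate_center in the frame of nest above -0.0012 m), for 0.2 s.
3. then the hold-down handle home (value of joint left_handle above 0.46 rad), for 0.2 s.
At the end, for the whole second after the job is handed in: All three handles are home (within 0.04 rad of their stops), the plate lies flat on its rests (1.5 mm) and against all three pins (within 1.2 mm, 0.02 rad), nothing else moved (all of step 2 and value of joint left_handle above 0.46 rad and x of plate_center in the frame of nest between 0.0138 and 0.0162 m and y of plate_center in the frame of nest below 0.0012 m and z of plate_center in the frame of nest between 0.0255 and 0.0285 m and angle between the x axis of plate_center and the x axis of nest, either way round below 0.02 rad and angle between plate_center's own z axis and vertical below 0.03 rad); the robot touches nothing.
It fails at once if the plate is touched by the fingers (contact force between the fingers and plate above 1 N).
It fails at once if the plate is lifted or tipped out (height (world z) of plate_center above 0.037 m or angle between plate_center's own z axis and vertical above 0.15 rad).
It fails at once if the hold-down is closed before the plate is located (value of joint left_handle above 0.3 rad and value of joint any of front_handle, right_handle below 0.4 rad).
It fails at once if the right clamp is closed before the front one (value of joint right_handle above 0.3 rad and value of joint front_handle below 0.4 rad).
It fails at once if a post or the setting block is moved or lifted (distance of any of post_a_center, post_b_center, setting_block_center from where it was at the start of the episode above 0.012 m).
It also fails if it takes over 43 s, if anything falls off the work surface, if the arm or the gripper's body presses on something with over 40 N, if the wrist force passes 120 N, or if a joint passes its speed limit or range.

## Working session

There is one attempt and no reset: what is moved stays moved. The work goes in short steps, Python scripts to look and compute and a shell command to move; the robot and the scene stay as the last step left them, time stands still between calls to the robot, and variables do not carry over. Pictures are saved under pics/ and viewed, about 8 in all and at most 12, crops included, and the job is handed in when it is done.

```bash
mkdir -p pics; python3 - <<'E'
from workcell import ctrl, imaging
import cv2,numpy as np
print(ctrl.observe())
for n in("top","side"):
    p,d=imaging.capture(n); cv2.imwrite(f"pics/{n}0.png",p); np.save(f"pics/{n}0.npy",d)
    print(n,imaging.camera_model(n))
E
```

```text
{'t': 0.0, 'qpos': array([-1.37109196e+00,  8.79803523e-02,  1.37229040e+00, -3.07119815e-05,
        1.68359371e+00, -1.03097174e-01]), 'dq': array([ 1.28330476e-03, -5.82791925e-04, -2.77954631e-04, -1.56970136e-03,
       -4.97288837e-05, -1.06456112e-03]), 'joint_efforts': array([-8.24554008e-04, -3.51872957e+01, -3.13268065e+01, -2.49396026e-04,
        1.07839855e-02, -4.19896992e-06]), 'position': array([ 163.92898648, -524.64391168,  302.70674748]), 'tcp_rot': array([-3.10341435e+00, -4.73477178e-01,  2.20033347e-04]), 'wrist_force': array([-0.16671717, -0.15332305, -0.15773251]), 'moment': array([ 0.00306938,  0.03210565, -0.00865698]), 'finger_gap': 0.9985176573940591}
top {'fx': 435.36054429442225, 'fy': 435.36054429442225, 'cx': 277.1757836193122, 'cy': 213.16949778871157, 'R': array([[-0.01220927, -0.9998966 , -0.00759794],
       [-0.98373293,  0.01337313, -0.1791387 ],
       [ 0.17922178,  0.00528719, -0.98379449]]), 't': array([ 80.17557576, 539.14171339, 812.38211968])}
side {'fx': 541.3565955639781, 'fy': 541.3565955639781, 'cx': 286.406813586726, 'cy': 203.80251572864708, 'R': array([[-0.99773145, -0.06631202,  0.01160429],
       [-0.05014799,  0.61710704, -0.78527962],
       [ 0.04491239, -0.78408011, -0.61903252]]), 't': array([560.83949247,  60.48062622, 969.87366415])}
```

View pics/top0.png

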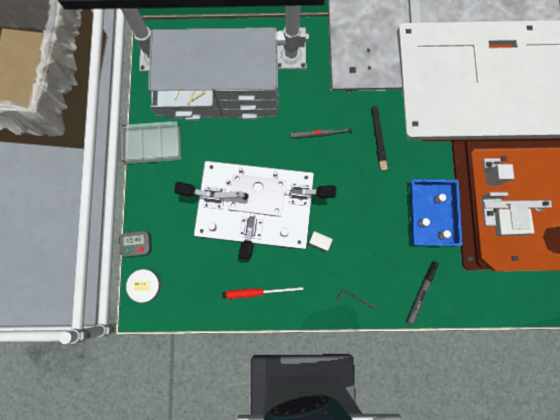

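View pics/side0.png

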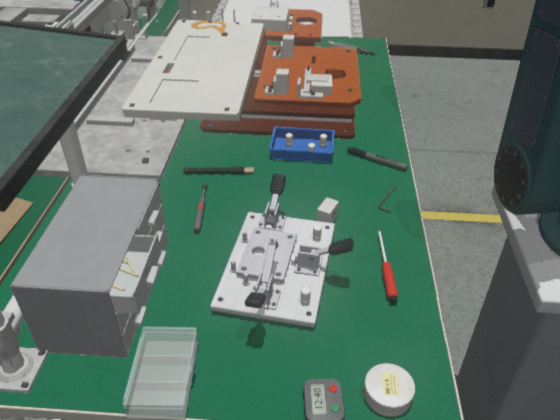

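Top view: the white nest has corners at about (204,162), (313,172), (305,248) and (194,238). The grips are at left (184,188), right (327,191) and front (246,250). The setting block is at (320,241) and the posts at (212,227) and (293,232). The side view agrees. Next I measure the nest pose and check it against the grips.

```bash
cat > h.py <<'E'
import numpy as np,cv2
from workcell import ctrl,imaging
def ray(n,uv,z):
    m=imaging.camera_model(n);R=m["R"];uv=np.atleast_2d(uv).astype(float)
    d=np.c_[(uv[:,0]-m["cx"])/m["fx"],(uv[:,1]-m["cy"])/m["fy"],np.ones(len(uv))]@R
    c=-R.T@m["t"]; return c+d*((z-c[2])/d[:,2])[:,None]
def proj(n,X):
    m=imaging.camera_model(n);c=np.atleast_2d(X)@m["R"].T+m["t"]
    return np.c_[c[:,0]/c[:,2]*m["fx"]+m["cx"],c[:,1]/c[:,2]*m["fy"]+m["cy"]]
def cloud(n,d):
    m=imaging.camera_model(n);v,u=np.indices(d.shape)
    c=np.stack([(u-m["cx"])/m["fx"]*d,(v-m["cy"])/m["fy"]*d,d],-1)
    return (c-m["t"])@m["R"]
E
python3 - <<'E'
from h import *
T={}
for n,roi,seed in(("top",(180,150,330,265),0),("side",(205,190,360,335),0)):
    p=cv2.imread(f"pics/{n}0.png"); d=np.load(f"pics/{n}0.npy")
    hsv=cv2.cvtColor(p,cv2.COLOR_BGR2HSV)
    m=((hsv[...,1]<40)&(hsv[...,2]>90)).astype(np.uint8)
    k=np.zeros_like(m);x0,y0,x1,y1=roi;k[y0:y1,x0:x1]=1;m*=k
    P=cloud(n,d)
    m[(abs(P[...,2]-18)>7)]=0
    m=cv2.morphologyEx(m,cv2.MORPH_OPEN,np.ones((3,3)))
    cs,_=cv2.findContours(m,cv2.RETR_EXTERNAL,cv2.CHAIN_APPROX_NONE)
    c=max(cs,key=cv2.contourArea)[:,0]
    W=ray(n,c,18)[:,:2]
    r=cv2.minAreaRect(W.astype(np.float32)); print(n,r,"area",len(c))
    print(cv2.boxPoints(r).round(1).tolist(), "medz", np.median(P[...,2][m>0]))
    # grips: black & above
    b=((hsv[...,2]<60)&(P[...,2]>40)&(P[...,2]<100)&(d>0)).astype(np.uint8)
    k[:]=0;k[max(0,y0-40):y1+20,x0-40:x1+20]=1
    nn,l,s,ce=cv2.connectedComponentsWithStats(b*k)
    for i in range(1,nn):
        if s[i,4]>40: Q=P[l==i]; print(" grip",ce[i].round(1),s[i,4],Q.mean(0).round(1),Q.min(0).round(),Q.max(0).round())
E
```

```text
top ((531.96044921875, 65.98929595947266), (112.1707763671875, 106.85384368896484), 82.79546356201172) area 228
[[471.8999938964844, 17.0], [577.9000244140625, 3.5999999046325684], [592.0, 114.9000015258789], [486.0, 128.3000030517578]] medz 17.391842154581262
 grip [184.3 189.1] 231 [585.3 252.7  75. ] [573. 236.  62.] [599. 270.  85.]
 grip [325.9 191.4] 213 [577.3 -21.7  73.1] [565. -39.  61.] [590.  -3.  83.]
 grip [245.6 250.1] 214 [465.6 133.6  73.8] [448. 122.  61.] [484. 146.  82.]
side ((572.9259643554688, 156.26019287109375), (171.75482177734375, 159.89881896972656), 82.51094818115234) area 519
[[482.5, 81.5], [641.0, 60.70000076293945], [663.4000244140625, 231.0], [504.8999938964844, 251.8000030517578]] medz 18.49774058898798
 grip [344.5 248.6] 77 [464.  145.4  74.2] [454. 132.  62.] [481. 149.  83.]
```

```bash
python3 - <<'E'
from h import *
for n,roi in(("top",(190,155,320,255)),("side",(210,205,345,330))):
    p=cv2.imread(f"pics/{n}0.png"); d=np.load(f"pics/{n}0.npy")
    hsv=cv2.cvtColor(p,cv2.COLOR_BGR2HSV)
    x0,y0,x1,y1=roi;P=cloud(n,d)
    m=((abs(P[...,2]-18)<5)&(hsv[...,1]<70)&(hsv[...,2]>70)).astype(np.uint8)
    k=np.zeros_like(m);k[y0:y1,x0:x1]=1;m*=k
    nn,l,s,ce=cv2.connectedComponentsWithStats(m)
    q=np.array([[u,v] for i in range(1,nn) if s[i,4]>150 for v,u in np.argwhere(l==i)])
    print([s[i,4] for i in range(1,nn) if s[i,4]>150])
    W=ray(n,q,18)[:,:2].astype(np.float32)
    print(n,cv2.minAreaRect(W))
    (c,sz,a)=cv2.minAreaRect(W); b=cv2.boxPoints((c,sz,a)); print(b.round(1).tolist())
E
```

```text
[np.int32(5315)]
top ((565.5264892578125, 120.0966567993164), (229.0535430908203, 159.65176391601562), 82.73712158203125)
[[471.8999938964844, 16.600000381469727], [630.2000122070312, -3.5999999046325684], [659.2000122070312, 223.60000610351562], [500.79998779296875, 243.8000030517578]]
[np.int32(1221), np.int32(4560)]
side ((566.085205078125, 103.15970611572266), (277.475341796875, 159.7752685546875), 82.61027526855469)
[[469.0, -24.200000762939453], [627.5, -44.70000076293945], [663.2000122070312, 230.5], [504.70001220703125, 251.0]]
```

```bash
python3 -m creep '[{"linear":[0.42,1,0],"rotation":[0,0,-0.0114],"gripper":0},{"linear":[0.42,1,0],"rotation":[0,0,-0.0114],"gripper":0},{"linear":[0.42,1,0],"rotation":[0,0,-0.0114],"gripper":0},{"linear":[0.42,1,0],"rotation":[0,0,-0.0114],"gripper":0},{"linear":[0.42,1,0],"rotation":[0,0,-0.0114],"gripper":0},{"linear":[0.42,1,0],"rotation":[0,0,-0.0114],"gripper":0},{"linear":[0.42,1,0],"rotation":[0,0,-0.0114],"gripper":0},{"linear":[0.42,1,0],"rotation":[0,0,-0.0114],"gripper":0},{"linear":[0.42,1,0],"rotation":[0,0,-0.0114],"gripper":0},{"linear":[0.42,1,0],"rotation":[0,0,-0.0114],"gripper":0},{"linear":[0.42,1,0],"rotation":[0,0,-0.0114],"gripper":0},{"linear":[0.42,1,0],"rotation":[0,0,-0.0114],"gripper":0}]' 30
```

```text
t: 1.6
position: [290.1, -224.0, 303.5]
tcp_rot: [-3.138, -0.137, 0.001]
wrist_force: [0.0, -0.3, 0.5]
finger_gap: -0.001
```

```bash
python3 -m creep '[{"linear":[0.42,1,0],"rotation":[0,0,-0.0114],"gripper":0},{"linear":[0.42,1,0],"rotation":[0,0,-0.0114],"gripper":0},{"linear":[0.42,1,0],"rotation":[0,0,-0.0114],"gripper":0},{"linear":[0.42,1,0],"rotation":[0,0,-0.0114],"gripper":0},{"linear":[0.42,1,0],"rotation":[0,0,-0.0114],"gripper":0},{"linear":[0.42,1,0],"rotation":[0,0,-0.0114],"gripper":0},{"linear":[0.42,1,-0.5],"rotation":[0,0,-0.0114],"gripper":0},{"linear":[0.42,1,-0.5],"rotation":[0,0,-0.0114],"gripper":0},{"linear":[0.42,1,-0.5],"rotation":[0,0,-0.0114],"gripper":0},{"linear":[0.42,1,-0.5],"rotation":[0,0,-0.0114],"gripper":0},{"linear":[0.42,1,-0.5],"rotation":[0,0,-0.0114],"gripper":0},{"linear":[0,0,0],"rotation":[0,0,-0.0114],"gripper":0}]'
```

```text
t: 3.1
position: [404.9, 51.0, 239.8]
tcp_rot: [3.135, -0.196, -0.006]
wrist_force: [0.5, 0.3, -0.4]
finger_gap: 0.002
```

```bash
python3 -m creep '[{"linear":[0.535,0.832,-0.5],"rotation":[0,0,0],"gripper":0},{"linear":[0.535,0.832,-0.5],"rotation":[0,0,0],"gripper":0},{"linear":[0.535,0.832,-0.5],"rotation":[0,0,0],"gripper":0},{"linear":[0.535,0.832,-0.5],"rotation":[0,0,0],"gripper":0},{"linear":[0,0,0],"rotation":[0,0,0],"gripper":0},{"linear":[0,0,0],"rotation":[0,0,0],"gripper":0}]'; python3 - <<'E'
from h import *
s=ctrl.observe();print(s["position"],s["wrist_force"])
a=imaging.capture("top")[0][140:280,160:350];b=imaging.capture("side")[0][170:350,190:390]
cv2.imwrite("pics/a1.png",np.hstack([cv2.resize(a,(400,295)),cv2.resize(b,(328,295))]))
E
```

```text
t: 3.85
position: [458.9, 132.3, 191.9]
tcp_rot: [3.134, -0.2, 0.0]
wrist_force: [0.2, 0.3, 0.6]
finger_gap: 0.001
[458.89985514 132.2901346  191.94019343] [0.22888194 0.29953123 0.63243328]
```

View pics/a1.png

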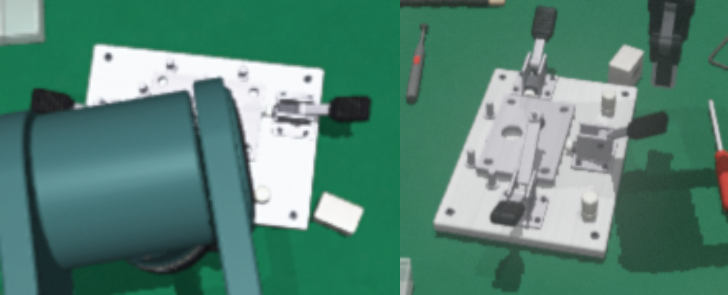

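The side view shows the closed fingertip at crop (667,85), directly above the front grip at crop (648,127). The top view is blocked by the arm. Pressing the front handle.

```bash
python3 -m creep '[{"linear":[0,0.06,-0.6],"rotation":[0,0,0],"gripper":0},{"linear":[0,0,-0.6],"rotation":[0,0,0],"gripper":0},{"linear":[0,0,-0.16],"rotation":[0,0,0],"gripper":0},{"linear":[0,0,-0.16],"rotation":[0,0,0],"gripper":0},{"linear":[0,0,-0.16],"rotation":[0,0,0],"gripper":0},{"linear":[0,0,-0.16],"rotation":[0,0,0],"gripper":0},{"linear":[0,0,-0.16],"rotation":[0,0,0],"gripper":0},{"linear":[0,0,-0.16],"rotation":[0,0,0],"gripper":0},{"linear":[0,0,-0.16],"rotation":[0,0,0],"gripper":0},{"linear":[0,0,-0.16],"rotation":[0,0,0],"gripper":0},{"linear":[0,0,0],"rotation":[0,0,0],"gripper":0}]'
```

```text
t: 5.32
position: [458.9, 134.6, 128.7]
tcp_rot: [3.135, -0.199, -0.001]
wrist_force: [0.8, -0.7, -0.2]
finger_gap: -0.0
```

```bash
python3 - <<'E'
from h import *
b=imaging.capture("side")[0][180:320,240:400]
cv2.imwrite("pics/a2.png",cv2.resize(b,(640,560),interpolation=cv2.INTER_CUBIC))
print(ctrl.observe()["wrist_force"],proj("side",[[458.9,134.6,55.7],[458.4,134.2,51]]))
E
```

```text
[-0.05159503  0.10565513 -0.71920376] [[346.68803199 252.68262797]
 [346.76061315 254.69927253]]
```

View pics/a2.png

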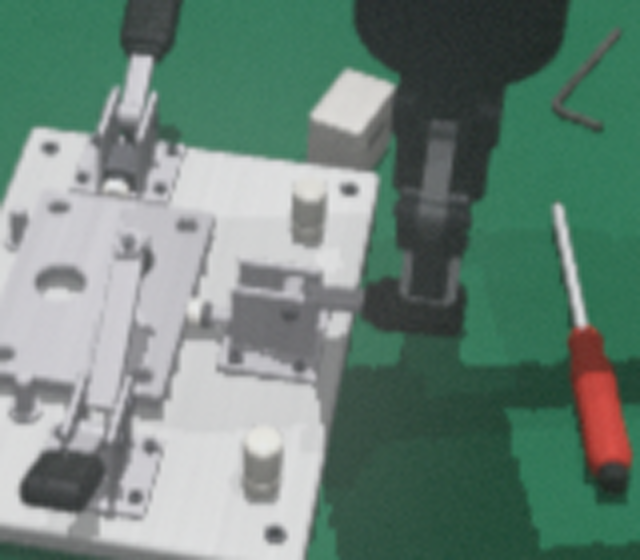

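The finger sits on the front grip at (430,300) and the handle is almost level. I press on until the force rises at the stop.

```bash
python3 -m creep '[{"linear":[0,0,-0.1],"rotation":[0,0,0],"gripper":0},{"linear":[0,0,-0.1],"rotation":[0,0,0],"gripper":0},{"linear":[0,0,0],"rotation":[0,0,0],"gripper":0}]';python3 -m creep '[{"linear":[0,0,-0.06],"rotation":[0,0,0],"gripper":0},{"linear":[0,0,0],"rotation":[0,0,0],"gripper":0}]'
```

```text
t: 5.75
position: [458.9, 134.7, 124.1]
tcp_rot: [3.135, -0.199, -0.0]
wrist_force: [0.0, -0.2, 1.1]
finger_gap: 0.004
t: 6.0
position: [459.0, 134.7, 123.5]
tcp_rot: [3.135, -0.199, 0.0]
wrist_force: [-2.7, -0.2, 5.2]
finger_gap: 0.004
```

```bash
for i in 1; do python3 -m creep '[{"linear":[0,0,-0.06],"rotation":[0,0,0],"gripper":0},{"linear":[0,0,0],"rotation":[0,0,0],"gripper":0}]'; done; python3 -m creep '[{"linear":[0,0,-0.06],"rotation":[0,0,0],"gripper":0},{"linear":[0,0,0],"rotation":[0,0,0],"gripper":0}]'
```

```text
t: 6.25
position: [459.1, 134.7, 123.3]
tcp_rot: [3.135, -0.199, 0.0]
wrist_force: [-5.3, -1.1, 12.1]
finger_gap: 0.0
t: 6.5
position: [459.1, 134.7, 123.1]
tcp_rot: [3.135, -0.199, 0.001]
wrist_force: [-9.1, -1.6, 18.7]
finger_gap: 0.002
```

```bash
python3 -m creep '[{"linear":[0,0,0.8],"rotation":[0,0,0],"gripper":0},{"linear":[0,0,0.8],"rotation":[0,0,0],"gripper":0},{"linear":[0,0,0.8],"rotation":[0,0,0],"gripper":0},{"linear":[0,0,0.8],"rotation":[0,0,0],"gripper":0},{"linear":[0.671,-0.942,0],"rotation":[0,0,0],"gripper":0},{"linear":[0.671,-0.942,0],"rotation":[0,0,0],"gripper":0},{"linear":[0.671,-0.942,0],"rotation":[0,0,0],"gripper":0},{"linear":[0.671,-0.942,0],"rotation":[0,0,0],"gripper":0},{"linear":[0.671,-0.942,0],"rotation":[0,0,0],"gripper":0},{"linear":[0.671,-0.942,0],"rotation":[0,0,0],"gripper":0},{"linear":[0.671,-0.942,0],"rotation":[0,0,0],"gripper":0},{"linear":[0,0,0],"rotation":[0,0,0],"gripper":0}]';python3 - <<'E'
from h import *
b=imaging.capture("side")[0][180:320,220:380]
cv2.imwrite("pics/a3.png",cv2.resize(b,(640,560),interpolation=cv2.INTER_CUBIC))
s=ctrl.observe();print(s["position"],s["qpos"])
E
```

```text
t: 8.0
position: [577.3, -31.7, 199.2]
tcp_rot: [3.135, -0.203, 0.0]
wrist_force: [-0.8, -0.0, -0.5]
finger_gap: -0.0
[576.64641296 -30.66288449 199.17499731] [-1.51406189e-01  1.90918793e-01  1.46344474e+00  2.48856094e-04
  1.48793790e+00  1.54776359e+00]
```

View pics/a3.png

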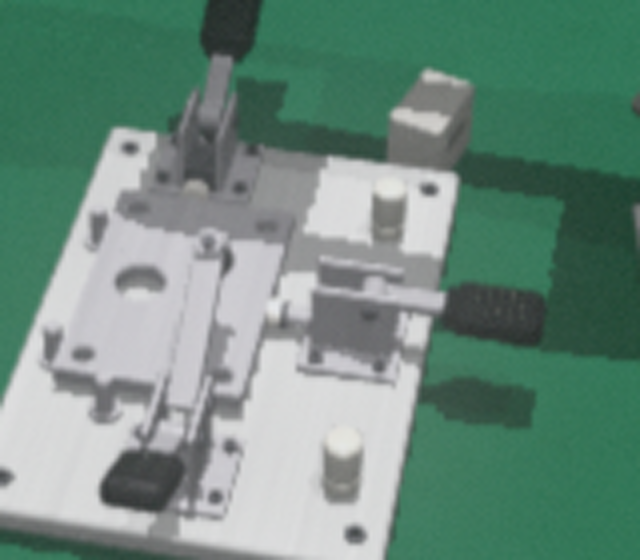

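The front handle is level at (495,313), its plunger is out at (280,310), and the plate is against the rear pins. Pressing the right handle.

```bash
python3 -m creep '[{"linear":[0,0,-0.74],"rotation":[0,0,0],"gripper":0},{"linear":[0,0,-0.74],"rotation":[0,0,0],"gripper":0},{"linear":[0,0,-0.16],"rotation":[0,0,0],"gripper":0},{"linear":[0,0,-0.16],"rotation":[0,0,0],"gripper":0},{"linear":[0,0,-0.16],"rotation":[0,0,0],"gripper":0},{"linear":[0,0,-0.16],"rotation":[0,0,0],"gripper":0},{"linear":[0,0,-0.16],"rotation":[0,0,0],"gripper":0},{"linear":[0,0,-0.16],"rotation":[0,0,0],"gripper":0},{"linear":[0,0,-0.16],"rotation":[0,0,0],"gripper":0},{"linear":[0,0,-0.16],"rotation":[0,0,0],"gripper":0},{"linear":[0,0,0],"rotation":[0,0,0],"gripper":0}]';python3 -m creep '[{"linear":[0,0,-0.1],"rotation":[0,0,0],"gripper":0},{"linear":[0,0,-0.1],"rotation":[0,0,0],"gripper":0},{"linear":[0,0,-0.1],"rotation":[0,0,0],"gripper":0},{"linear":[0,0,0],"rotation":[0,0,0],"gripper":0}]'
```

```text
t: 9.43
position: [576.3, -30.0, 130.3]
tcp_rot: [-3.135, 0.199, 0.001]
wrist_force: [-0.2, -0.3, 1.5]
finger_gap: 0.002
t: 9.93
position: [576.3, -30.6, 123.6]
tcp_rot: [3.134, -0.199, -0.0]
wrist_force: [-1.2, -3.3, 4.6]
finger_gap: 0.001
```

```bash
python3 -m creep '[{"linear":[0,0,-0.06],"rotation":[0,0,0],"gripper":0},{"linear":[0,0,-0.06],"rotation":[0,0,0],"gripper":0},{"linear":[0,0,0],"rotation":[0,0,0],"gripper":0}]'; python3 -m creep '[{"linear":[0,0,-0.04],"rotation":[0,0,0],"gripper":0},{"linear":[0,0,0],"rotation":[0,0,0],"gripper":0},{"linear":[0,0,0],"rotation":[0,0,0],"gripper":0}]'
```

```text
t: 10.3
position: [576.4, -30.7, 123.3]
tcp_rot: [3.134, -0.199, 0.001]
wrist_force: [-5.7, -3.4, 15.5]
finger_gap: 0.002
t: 10.68
position: [576.4, -30.6, 123.2]
tcp_rot: [3.134, -0.199, 0.001]
wrist_force: [-7.6, -2.5, 18.9]
finger_gap: -0.003
```

```bash
python3 -m creep '[{"linear":[0,0,0.9],"rotation":[0,0,0],"gripper":0},{"linear":[0,0,0.9],"rotation":[0,0,0],"gripper":0},{"linear":[0,0,0.9],"rotation":[0,0,0],"gripper":0},{"linear":[0,0,0.9],"rotation":[0,0,0],"gripper":0},{"linear":[0,0,0],"rotation":[0,0,0],"gripper":0},{"linear":[0,0,0],"rotation":[0,0,0],"gripper":0}]';python3 - <<'E'
from h import *
b=imaging.capture("side")[0][180:320,220:380]
cv2.imwrite("pics/a4.png",cv2.resize(b,(640,560),interpolation=cv2.INTER_CUBIC))
s=ctrl.observe();print(s["position"])
a=-np.deg2rad(7.3)
def nest(q,z,n="side"):
    W=ray(n,q,z)[:,:2]-[573.5,119.5]; return W@np.array([[np.cos(a),-np.sin(a)],[np.sin(a),np.cos(a)]])
g=lambda x,y,z:proj("side",[[573.5+x*np.cos(a)-y*np.sin(a),119.5+x*np.sin(a)+y*np.cos(a),z]])[0]
for P in([53,55,31],[-23,55,31],[-23,-55,31],[53,-55,31],[57,36,38],[57,-36,38],[30,59,38],[-116,0,51],[22,-148,51]): print(P,((g(*P)-[220,180])*4).round())
E
```

```text
t: 11.42
position: [575.8, -29.7, 207.6]
tcp_rot: [-3.134, 0.199, 0.005]
wrist_force: [-0.1, 0.5, -0.3]
finger_gap: -0.0
[575.62180874 -29.77406421 207.29894086]
[53, 55, 31] [ 57. 370.]
[-23, 55, 31] [248. 399.]
[-23, -55, 31] [299. 214.]
[53, -55, 31] [126. 190.]
[57, 36, 38] [ 60. 322.]
[57, -36, 38] [105. 205.]
[30, 59, 38] [111. 373.]
[-116, 0, 51] [507. 299.]
[22, -148, 51] [240.  36.]
```

View pics/a4.png

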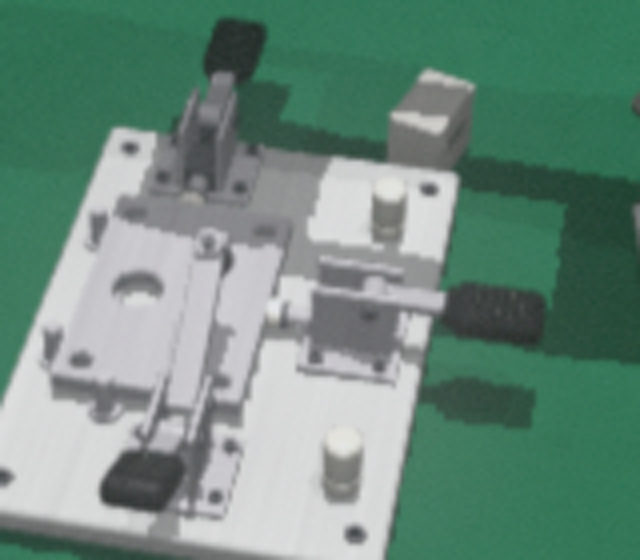

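The right handle is down at (235,50). The plate has moved onto the left pin, and its corners match the seated prediction within the camera offset. On to the hold-down clamp.

```bash
python3 -m creep '[{"linear":[0.037,0.97,0],"rotation":[0,0,0],"gripper":0},{"linear":[0.037,0.97,0],"rotation":[0,0,0],"gripper":0},{"linear":[0.037,0.97,0],"rotation":[0,0,0],"gripper":0},{"linear":[0.037,0.97,0],"rotation":[0,0,0],"gripper":0},{"linear":[0.037,0.97,0],"rotation":[0,0,0],"gripper":0},{"linear":[0.037,0.97,0],"rotation":[0,0,0],"gripper":0},{"linear":[0.037,0.97,0],"rotation":[0,0,0],"gripper":0},{"linear":[0.037,0.97,0],"rotation":[0,0,0],"gripper":0},{"linear":[0.037,0.97,0],"rotation":[0,0,0],"gripper":0},{"linear":[0.037,0.97,0],"rotation":[0,0,0],"gripper":0},{"linear":[0.037,0.97,0],"rotation":[0,0,0],"gripper":0},{"linear":[0.037,0.97,0],"rotation":[0,0,0],"gripper":0}]';python3 -m creep '[{"linear":[0,0,0],"rotation":[0,0,0],"gripper":0},{"linear":[0,0,0],"rotation":[0,0,0],"gripper":0}]'
```

```text
t: 12.98
position: [587.3, 262.0, 208.4]
tcp_rot: [3.135, -0.199, -0.002]
wrist_force: [0.4, 0.6, 0.3]
finger_gap: -0.002
t: 13.22
position: [587.5, 260.7, 209.2]
tcp_rot: [3.134, -0.199, -0.0]
wrist_force: [-0.1, -0.1, 0.2]
finger_gap: -0.0
```

```bash
python3 -m creep '[{"linear":[0,0,-0.9],"rotation":[0,0,0],"gripper":0},{"linear":[0,0,-0.9],"rotation":[0,0,0],"gripper":0},{"linear":[0,0,-0.16],"rotation":[0,0,0],"gripper":0},{"linear":[0,0,-0.16],"rotation":[0,0,0],"gripper":0},{"linear":[0,0,-0.16],"rotation":[0,0,0],"gripper":0},{"linear":[0,0,-0.16],"rotation":[0,0,0],"gripper":0},{"linear":[0,0,-0.16],"rotation":[0,0,0],"gripper":0},{"linear":[0,0,-0.16],"rotation":[0,0,0],"gripper":0},{"linear":[0,0,-0.16],"rotation":[0,0,0],"gripper":0},{"linear":[0,0,-0.16],"rotation":[0,0,0],"gripper":0},{"linear":[0,0,0],"rotation":[0,0,0],"gripper":0}]';python3 -m creep '[{"linear":[0,0,-0.1],"rotation":[0,0,0],"gripper":0},{"linear":[0,0,-0.1],"rotation":[0,0,0],"gripper":0},{"linear":[0,0,-0.1],"rotation":[0,0,0],"gripper":0},{"linear":[0,0,0],"rotation":[0,0,0],"gripper":0}]'
```

```text
t: 14.6
position: [587.2, 260.6, 131.5]
tcp_rot: [3.134, -0.199, -0.002]
wrist_force: [0.5, 0.3, 0.3]
finger_gap: 0.002
t: 15.1
position: [587.3, 261.2, 125.8]
tcp_rot: [-3.135, 0.199, 0.0]
wrist_force: [-2.4, 1.8, 6.5]
finger_gap: -0.001
```

```bash
python3 -m creep '[{"linear":[0,0,-0.06],"rotation":[0,0,0],"gripper":0},{"linear":[0,0,-0.06],"rotation":[0,0,0],"gripper":0},{"linear":[0,0,0],"rotation":[0,0,0],"gripper":0},{"linear":[0,0,0],"rotation":[0,0,0],"gripper":0}]'; python3 -m creep '[{"linear":[0,0,-0.04],"rotation":[0,0,0],"gripper":0},{"linear":[0,0,0],"rotation":[0,0,0],"gripper":0},{"linear":[0,0,0],"rotation":[0,0,0],"gripper":0}]'
```

```text
t: 15.6
position: [587.4, 261.2, 125.6]
tcp_rot: [-3.134, 0.199, -0.001]
wrist_force: [-6.1, -0.7, 14.4]
finger_gap: 0.0
t: 15.98
position: [587.4, 261.2, 125.5]
tcp_rot: [-3.134, 0.199, -0.002]
wrist_force: [-8.5, -0.1, 18.1]
finger_gap: -0.002
```

```bash
python3 -m creep '[{"linear":[0,0,1],"rotation":[0,0,0],"gripper":0},{"linear":[0,0,1],"rotation":[0,0,0],"gripper":0},{"linear":[0,0,1],"rotation":[0,0,0],"gripper":0},{"linear":[0,0,1],"rotation":[0,0,0],"gripper":0},{"linear":[-0.5,-1,0.5],"rotation":[0,0,0],"gripper":0},{"linear":[-0.5,-1,0.5],"rotation":[0,0,0],"gripper":0},{"linear":[-0.5,-1,0],"rotation":[0,0,0],"gripper":0},{"linear":[-0.5,-1,0],"rotation":[0,0,0],"gripper":0},{"linear":[-0.5,-1,0],"rotation":[0,0,0],"gripper":0},{"linear":[-0.5,-1,0],"rotation":[0,0,0],"gripper":0},{"linear":[-0.5,-1,0],"rotation":[0,0,0],"gripper":0},{"linear":[-0.5,-1,0],"rotation":[0,0,0],"gripper":0}]';python3 -m creep '[{"linear":[-0.4,-1,0],"rotation":[0,0,0],"gripper":0},{"linear":[-0.4,-1,0],"rotation":[0,0,0],"gripper":0},{"linear":[-0.4,-1,0],"rotation":[0,0,0],"gripper":0},{"linear":[-0.4,-1,0],"rotation":[0,0,0],"gripper":0},{"linear":[-0.4,-1,0],"rotation":[0,0,0],"gripper":0},{"linear":[-0.4,-1,0],"rotation":[0,0,0],"gripper":0},{"linear":[-0.4,-1,0],"rotation":[0,0,0],"gripper":0},{"linear":[-0.4,-1,0],"rotation":[0,0,0],"gripper":0},{"linear":[-0.4,-1,0],"rotation":[0,0,0],"gripper":0},{"linear":[-0.4,-1,0],"rotation":[0,0,0],"gripper":0},{"linear":[-0.4,-1,0],"rotation":[0,0,0],"gripper":0},{"linear":[0,0,0],"rotation":[0,0,0],"gripper":0}]';python3 - <<'E'
from h import *
s=ctrl.observe();print(s["t"],s["position"])
p,dt=imaging.capture("top"); q,ds=imaging.capture("side")
cv2.imwrite("pics/a5.png",np.hstack([cv2.resize(p[150:270,170:340],(400,282)),cv2.resize(q[180:320,220:380],(400,350))[:282]]))
cv2.imwrite("pics/top_f.png",p)
# grips
hsv=cv2.cvtColor(p,cv2.COLOR_BGR2HSV);P=cloud("top",dt)
b=((hsv[...,2]<60)&(P[...,2]>30)&(P[...,2]<100)&(dt>0)).astype(np.uint8);k=np.zeros_like(b);k[150:275,140:350]=1
nn,l,st,ce=cv2.connectedComponentsWithStats(b*k)
for i in range(1,nn):
    if st[i,4]>40:print(ce[i],st[i,4],P[l==i].mean(0).round(1),np.percentile(P[l==i][:,2],[5,95]).round(1))
# plate face depth
c,sn=np.cos(np.deg2rad(-7.3)),np.sin(np.deg2rad(-7.3));N=(P[...,:2]-[573.5,119.5])@np.array([[c,-sn],[sn,c]])
m=(N[...,0]>-18)&(N[...,0]<48)&(abs(N[...,1])<48)&(abs(P[...,2]-31)<5)
A=np.c_[N[m],np.ones(m.sum())];print("plane",np.linalg.lstsq(A,P[...,2][m],rcond=None)[0],m.sum())
E
```

```text
t: 17.48
position: [486.6, 59.5, 244.8]
tcp_rot: [3.133, -0.2, -0.003]
wrist_force: [0.4, 0.1, 0.6]
finger_gap: -0.001
t: 18.98
position: [376.5, -215.3, 244.9]
tcp_rot: [-3.135, 0.205, 0.004]
wrist_force: [0.5, -1.0, -0.5]
finger_gap: 0.0
18.975 [ 376.4565963  -215.2527608   244.94455035]
[183.28780488 191.46341463] 205 [586.2 259.9  51.4] [47.5 55. ]
[327.33136095 194.28402367] 169 [577.  -27.1  49.3] [45.2 52.1]
[246.04697987 254.00671141] 149 [460.1 134.7  49.6] [47.  52.3]
plane [-5.84591830e-03  2.92986056e-04  3.02323728e+01] 1226
```

View pics/a5.png

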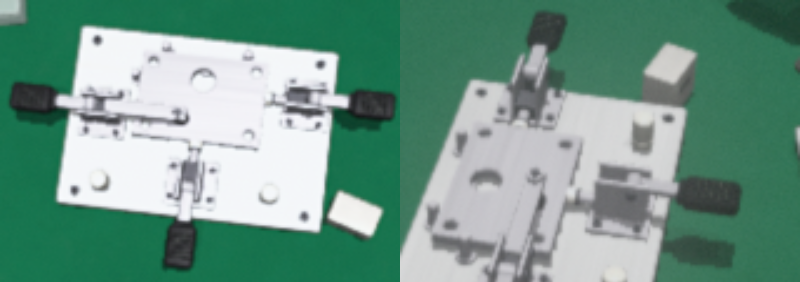

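```bash
python3 -c "
from workcell import workorder
print(workorder.sign_off())"
```

```text
the job is handed in; nothing more can be done
None
```

I pressed the three handles down with closed fingers in the required order (front, right, hold-down) and handed the job in at about 19 s of the 43 s allowed. The sign-off gives no verdict, so these results rest on my own force readings and pictures.

- **Handles:** each was pressed until it met a firm stop, at about 18–19 N. After I backed the arm off, the depth image put the upper faces of the grips at about 52, 52 and 55 mm (front, right, hold-down). Home is 51, 51 and 53 mm, so that agrees to about 2 mm of camera noise. That is no finer than the 0.04 rad home tolerance, which is about 2 mm at the grip.
- **Plate:** its fitted upper face is flat, tilted about 0.006 rad, at about 30 mm against 31 mm nominal. In both views it looks seated against all three pins. The pictures are too coarse to confirm the 1.2 mm and 0.02 rad seating limits independently.
- **Other parts:** the posts and the setting block look unmoved in the pictures; I did not measure them. The arm ended well clear of everything.
- **Disagreement:** the two cameras put the nest about 3 mm apart along x. I settled this using the positions of the grips.

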